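# Shut and lock the belt hatch of a potter's wheel

### The job

The belt hatch on the deck of the tabletop potter's wheel stands ajar: push it down with the fingertips until it lies flat on the deck, without lifting it. Then, with the fingers shut, set the fingertips in the slot of the quarter-turn fastener beside the hatch and turn it clockwise (seen from above) all the way to its stop, so that its tongue locks over the hatch. Move none of the pots and tools, and finish clear of everything.

Things in the scene. Friction and masses are not known exactly. Their poses are not given: they have to be found in the camera images.
- wheel: White tabletop potter's wheel, fixed; place and yaw vary. Origin at underside; x away from the robot, y to its left, z up. Flat deck 100 mm above the table, x -180..180, y -360..330 mm. Splash pan: centre x 0, y 155, radius 155, rim 185 mm above the table, with a pot in it up to 232 mm. The hatch is right of the pan, the fastener right of the hatch.
- hatch_push (a point): Point on the hatch's upper face, mid-way along x, 105 mm from the hinge, good to push down (1 to 5 N; the stiff hinge stays where left). Aluminium plate 200 (x) by 150 (y) by 8 mm, hinged along its left edge (point hatch_hinge), free edge on the right; shut, its top is 108 mm above the table. Axes move with it: x along the hinge, y from free edge to hinge, z out of the plate.
- hatch_hinge (a point): Middle of the hatch's hinge line (left edge, along wheel x), 100 mm above the table, at wheel x 0, y -38 mm.
- tongue_tip (a point): End of the fastener's flat steel tongue, 98 mm from its axis; tongue 26 mm wide, 6 mm thick, lying 110 to 116 mm above the table.
- hatch (a joint): Hatch opening angle (rad): 0 shut, flat on the deck (hard stop); it starts between 0.3 and 0.65.
- slot (a point): Centre of the slot's floor, on the fastener's vertical turning axis, 116 mm above the table. Grey block 112 by 64 mm; slot open upward, 90 long, 36 wide, 20 mm deep (rim at 136), upright walls all round. x along the slot to the tongue, y across, z up. Axis 62 mm right of the shut hatch's free edge; its place along that edge varies by 30 mm either way.
- fastener (a joint): Angle (rad) turned clockwise seen from above: 0 unlocked, slot and tongue towards the wheel's -x; 1.571 locked, hard stop, tongue towards the wheel's +y, over the hatch. Starts between 0 and 0.3. About 0.15 N m of friction; it stays where it is left. Locking before the hatch is shut is wrong.
- cup_mid (a point): Centre of a small loose white cup, 56 mm across, 45 mm high, on the deck behind the fastener. Leave alone.
- trimmer_mid (a point): Centre of a loose trimming tool, 155 mm long, 16 mm thick, lying on the deck in front of the hatch. Leave alone.
- bowl_mid (a point): Centre of a loose white bowl, 140 mm across, 60 mm high, on the table. Leave alone.
- jar_mid (a point): Centre of a loose glaze jar, 68 mm across, 85 mm high, on the table. Leave alone.
- mug_mid (a point): Centre of a loose terracotta mug, 80 mm across, 90 mm high, on the table. Leave alone.

How it is judged (in metres and radians):
On the way, in this order (a step that is already met when the one before it is completed fails the run):
1. the hatch lies flat while the fastener is still unlocked (value of joint hatch below 0.03 rad and value of joint fastener below 0.6 rad), for 0.2 s.
2. the shut fingertips stand in the slot before the fastener is turned (z of the grasp point in the frame of slot below 0.042 m and y of the grasp point in the frame of slot between -0.03 and 0.03 m and x of the grasp point in the frame of slot between -0.055 and 0.055 m and value of joint fastener below 1 rad).
3. the fastener is turned to its stop (value of joint fastener above 1.45 rad), for 0.2 s.
At the end, for the whole second after the job is handed in: Hatch within 0.03 rad of shut, fastener turned past 1.45 rad (stop at 1.571) and at rest, every loose pot and tool within 30 mm of where it started, robot touching nothing (value of joint hatch below 0.03 rad and value of joint fastener above 1.45 rad and velocity of joint fastener below 0.05 rad/s and distance of each of cup_mid, trimmer_mid, bowl_mid, jar_mid, mug_mid from where it was at the start of the episode below 0.03 m).
It fails at once if the fastener is turned past 0.7 rad while the hatch is more than 0.08 rad open (value of joint fastener above 0.7 rad and value of joint hatch above 0.08 rad).
It fails at once if the fastener is turned by anything but fingertips in its slot (velocity of joint fastener above 0.3 rad/s and (z of the grasp point in the frame of slot above 0.05 m or y of the grasp point in the frame of slot above 0.036 m or y of the grasp point in the frame of slot below -0.036 m or x of the grasp point in the frame of slot above 0.065 m or x of the grasp point in the frame of slot below -0.065 m)).
It fails at once if the hatch is lifted or opened further (value of joint hatch above 0.7 rad or (value of joint hatch above 0.1 rad and velocity of joint hatch above 0.2 rad/s)).
It fails at once if a pot or tool is moved or lifted by more than 30 mm (distance of any of cup_mid, trimmer_mid, bowl_mid, jar_mid, mug_mid from where it was at the start of the episode above 0.03 m).
It also fails if it takes over 48 s, if anything falls off the work surface, if the arm or the gripper's body presses on something with over 40 N, if the wrist force passes 120 N, or if a joint passes its speed limit or range.

### The arm

A 7-joint arm with a two-finger parallel gripper is mounted at the origin on the work surface. World frame = base frame: x ahead of the robot, y to its left, z up, the work surface at z = 0. Lengths are in m, angles in degrees, forces in N, time in s.
With the tool pointing down it reaches from about 0.425 to 0.875 m from the base axis. Payload 9.9 kg.
Tool frame: the origin (TCP) lies between the finger pads; the fingertips stand 17 mm ahead of it and the grasp point (between the pads) lies 2 mm behind it (manip.nose_length is the distance from the TCP to the fingertips, in m); z points along the fingers, y is the direction in which the jaws open and shut (so a half turn about z gives the same grasp; the last joint's range is limited). The gripper opens to 85 mm and grips with 20 to 120 N. Pads are 22 mm wide; open, the fingers measure 114 mm over their backs; the gripper's body (76 mm by 85 mm) begins 54 mm behind the grasp point. The pads swing forward as they close: fully open they stand 13 mm farther back than shut.
Start: joints at [-81.578, 32.985, 1.427, 82.34, -0.859, 64.687, -3.237], TCP at [0.154, 0.657, 0.248] pointing down, gripper open.
Joint ranges: [-157.87, 157.87], [-19.46, 123.44], [-87.15, 90], [11.01, 140.99], [-62.26, 242.26], [9.8, 113.94], [-161.44, 161.44]. Speed limits (degrees/s): [127.2, 127.2, 172.46, 172.46, 180, 180, 180].

### API

Orientations are given as a 3x3 rotation matrix whose columns are the frame's x, y, z axes.
In Python, from workcell import manip gives the robot as it stands. Calls block until the motion is done:
- manip.goto(position, orientation): joint-space move of the TCP to a pose.
- manip.move_l(position, frame=None, rate=0.15, stop_force=None): straight line of the TCP; frame=None keeps the orientation; rate is the mean speed in m/s. With stop_force (N) it stops when the force on the tool has changed by that much, and returns True; else False.
- manip.goto_joints(angles): joint-space move.
- manip.open_gripper() and manip.close_gripper(strength=None): open the fingers fully, or close them until they stop; strength is the grip in N (None keeps the last).
- manip.wait(seconds).
- manip.inverse_kinematics(position, orientation): joint angles nearest the present ones, or None.
- manip.capture(name): name is "scene" or "side" or "wrist"; returns (picture, depth): 480x640x3 uint8, red, green, blue; 480x640 float32, m along the optical axis (not along the pixel's ray), 0 where there is no reading.
- manip.camera_model(name): a dict with "fx", "fy", "cx", "cy" (pixels), "dist_coeffs" ([k1, k2, p1, p2, k3] as OpenCV has them; the pictures are not rectified), "extrinsics" (4x4, takes a point from world to camera coordinates); the wrist camera has in their place "tool_from_camera" (4x4, takes a point from camera to tool coordinates, whose origin is the TCP and whose axes are the flange's). Camera axes: x right, y down, z forward; pixel columns grow to the right and rows downward; lengths in m; the calibration is good to about 2 mm. A picture is of the moment at which its call begins: read the wrist's pose just before it. camera_model takes no time and is no camera call.
A pose or a line that the arm cannot do raises manip.IKError and nothing moves.
- manip.job_done(): hands the job in, once; it reports no verdict.
Readings, each from a call of its own:
- manip.get_time(): time.
- manip.get_joint_positions(): joint angles.
- manip.get_joint_velocities(): joint speeds.
- manip.get_joint_torque(): joint torques, N m.
- manip.get_position(): TCP position.
- manip.get_ee_rot(): TCP orientation.
- manip.get_contact_force(): force on the tool from outside, world axes, zero at the start.
- manip.get_wrist_torque(): the same for the moment, N m.
- manip.get_width(): opening from 0.0 (shut) to 1.0 (fully open).
Only numpy, scipy, OpenCV 4.12 (cv2) and the standard library are available. Lean on these libraries where they do the work, as an engineer would, in place of code of your own. Each camera call takes 0.05 s, during which the arm holds its last target.

## Working session

There is one attempt and no reset: what is moved stays moved. The work goes in short steps, each a Python script; the robot and the scene stay as the last script left them, time stands still between calls to the robot, and variables do not carry over. Pictures are saved under pics/ and viewed, and the job is handed in when it is done.

```bash
ls; mkdir -p pics
python3 - <<'E'
from workcell import manip
import cv2,numpy as np
np.set_printoptions(precision=4,suppress=True)
for n in ["scene","side"]:
    p,d=manip.capture(n); cv2.imwrite(f"pics/{n}0.png",p[:,:,::-1]); np.save(f"pics/{n}0.npy",d)
    m=manip.camera_model(n); print(n,m)
print(manip.get_time(),manip.get_position(),manip.get_ee_rot(),manip.nose_length)
E
```

```text
pics
scene {'fx': 547.96085155974, 'fy': 547.96085155974, 'cx': 305.8070795512287, 'cy': 240.9849995100849, 'dist_coeffs': array([-0.1716,  0.    ,  0.    ,  0.    ,  0.    ]), 'extrinsics': array([[ 0.2586,  0.9659,  0.0149, -0.0115],
       [ 0.8244, -0.2126, -0.5246, -0.4501],
       [-0.5036,  0.1479, -0.8512,  1.3796],
       [ 0.    ,  0.    ,  0.    ,  1.    ]])}
side {'fx': 586.1738068157986, 'fy': 586.1738068157986, 'cx': 326.61775223174124, 'cy': 237.19890787738882, 'dist_coeffs': array([-0.0927,  0.    ,  0.    ,  0.    ,  0.    ]), 'extrinsics': array([[ 0.7014, -0.7127,  0.0127, -0.4969],
       [-0.4994, -0.504 , -0.7047,  0.2704],
       [ 0.5086,  0.4879, -0.7094,  1.0306],
       [ 0.    ,  0.    ,  0.    ,  1.    ]])}
0.1 [0.1543 0.6568 0.2475] [[-0.9735  0.2287 -0.0003]
 [ 0.2287  0.9735 -0.0014]
 [-0.0001 -0.0014 -1.    ]] 0.017
```

View pics/scene0.png

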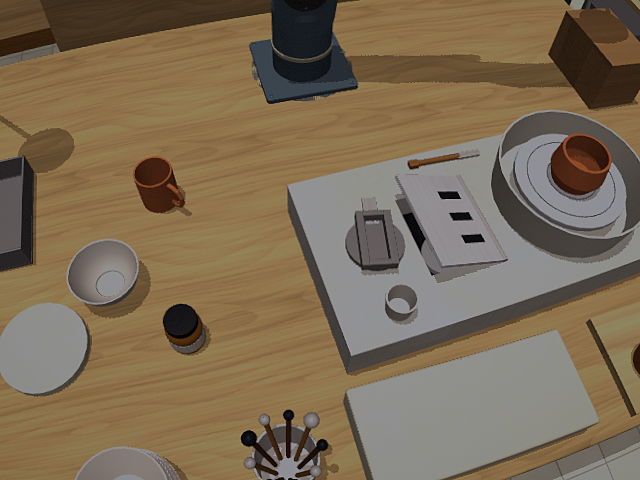

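View pics/side0.png

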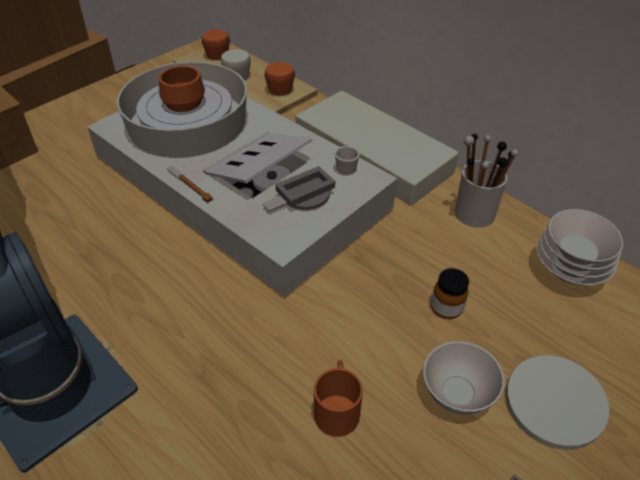

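The scene picture shows the hatch ajar (around 450,220), the fastener block at (376,238) with its tongue tip at (369,200), the cup at (401,302), the trimmer at (445,158), and the pan to the right. The arm is out of view, so nothing hides the scene. Next I'll measure with depth.

```bash
cat > h.py <<'E'
import numpy as np,cv2
np.set_printoptions(precision=4,suppress=True)
def cloud(m,d,T=None):
    # world points for whole image (480,640,3)
    K=np.array([[m['fx'],0,m['cx']],[0,m['fy'],m['cy']],[0,0,1]])
    v,u=np.mgrid[0:480,0:640]
    n=cv2.undistortPoints(np.stack([u,v],-1).reshape(-1,1,2).astype(np.float64),K,np.array(m['dist_coeffs'])).reshape(480,640,2)
    P=np.dstack([n*d[...,None],d])
    if T is None: T=np.linalg.inv(m['extrinsics'])
    W=P@T[:3,:3].T+T[:3,3]; W[d<=0]=np.nan
    return W
def project(m,X,T=None):
    E=m['extrinsics'] if T is None else np.linalg.inv(T)
    K=np.array([[m['fx'],0,m['cx']],[0,m['fy'],m['cy']],[0,0,1]])
    return cv2.projectPoints(np.asarray(X,float).reshape(-1,1,3),cv2.Rodrigues(E[:3,:3])[0],E[:3,3],K,np.array(m['dist_coeffs']))[0].reshape(-1,2)
E
python3 - <<'E'
from workcell import manip
from h import *
for n in ["scene","side"]:
    W=cloud(manip.camera_model(n),np.load(f"pics/{n}0.npy"))
    z=W[...,2]
    print(n,"table", np.nanmedian(z[300:340,220:280]) if n=="scene" else np.nanmedian(z[300:380,200:280]))
    pts={"scene":[(340,220),(350,320),(369,200),(369,212),(358,216),(390,216),(397,267),(362,267),(374,240),(398,175),(505,262),(440,270),(440,175),(401,290),(445,158)],
     "side":[(290,240),(268,208),(310,190),(280,188),(330,174),(310,140),(210,165),(346,152),(190,184)]}[n]
    for u,v in pts: print((u,v),W[v,u])
    deck=(abs(z-.1)<.006)
    lab=cv2.connectedComponentsWithStats(deck.astype(np.uint8))
    i=1+np.argmax(lab[2][1:,4]); mk=lab[1]==i
    P=W[mk][:,:2]; print("z",np.nanmedian(z[mk]),len(P))
    r=cv2.minAreaRect(P.astype(np.float32)); print(r, cv2.boxPoints(r))
E
for n in scene side; do python3 - $n <<'E'
import cv2,sys
n=sys.argv[1];i=cv2.imread(f"pics/{n}0.png")
c=i[140:340,280:520] if n=="scene" else i[110:260,150:370]
cv2.imwrite(f"pics/{n}0c.png",cv2.resize(c,None,fx=3,fy=3,interpolation=cv2.INTER_CUBIC))
E
done
```

```text
scene table -0.0004709394962893465
(340, 220) [ 0.5441 -0.0699  0.0992]
(350, 320) [ 0.7409 -0.1122  0.1025]
(369, 200) [ 0.5248 -0.0087  0.1156]
(369, 212) [ 0.564  -0.0244  0.1369]
(358, 216) [ 0.568  -0.0464  0.1378]
(390, 216) [0.5795 0.0107 0.1336]
(397, 267) [ 0.6742 -0.0081  0.1196]
(362, 267) [ 0.6625 -0.0686  0.1268]
(374, 240) [ 0.6096 -0.0276  0.1146]
(398, 175) [0.5139 0.0458 0.1603]
(505, 262) [0.705  0.1958 0.098 ]
(440, 270) [0.6708 0.0895 0.0572]
(440, 175) [0.5069 0.1416 0.1233]
(401, 290) [ 0.7205 -0.0187  0.1262]
(445, 158) [0.4618 0.1742 0.1129]
z 0.09970684078808856 26796
((0.6035513877868652, 0.18613111972808838), (0.3649565577507019, 0.6497135758399963), 2.5604772567749023) [[ 0.4067  0.5025]
 [ 0.4358 -0.1466]
 [ 0.8004 -0.1302]
 [ 0.7713  0.5188]]
side table -0.00016819075960905483
(290, 240) [ 0.4958 -0.1059  0.1002]
(268, 208) [ 0.5149 -0.0201  0.118 ]
(310, 190) [ 0.6035 -0.0525  0.1328]
(280, 188) [ 0.5625 -0.0051  0.1341]
(330, 174) [ 0.7005 -0.0168  0.0996]
(310, 140) [0.7046 0.0509 0.1555]
(210, 165) [0.5289 0.1964 0.101 ]
(346, 152) [ 0.752  -0.0158  0.1331]
(190, 184) [0.452  0.1652 0.109 ]
z 0.09949171628691084 14834
((0.6015167832374573, 0.206401988863945), (0.36696967482566833, 0.6960179209709167), 2.5139639377593994) [[ 0.4029  0.546 ]
 [ 0.4335 -0.1493]
 [ 0.8001 -0.1332]
 [ 0.7696  0.5621]]
```

View pics/scene0c.png

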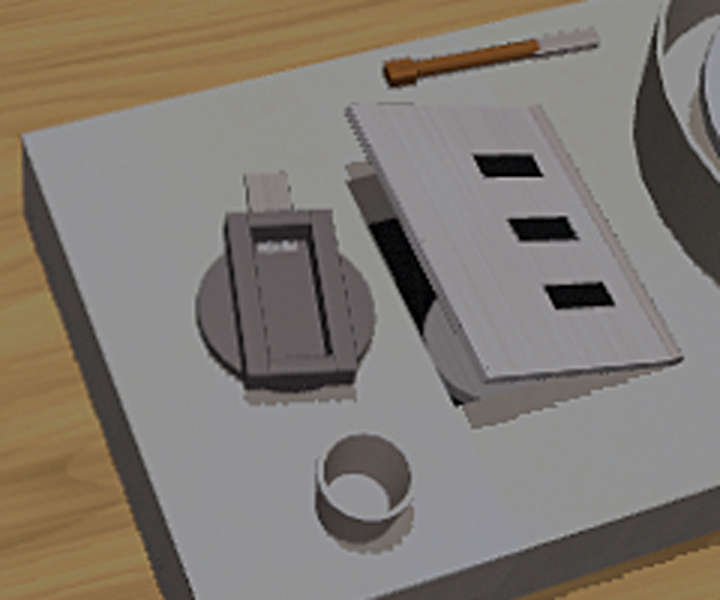

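View pics/side0c.png

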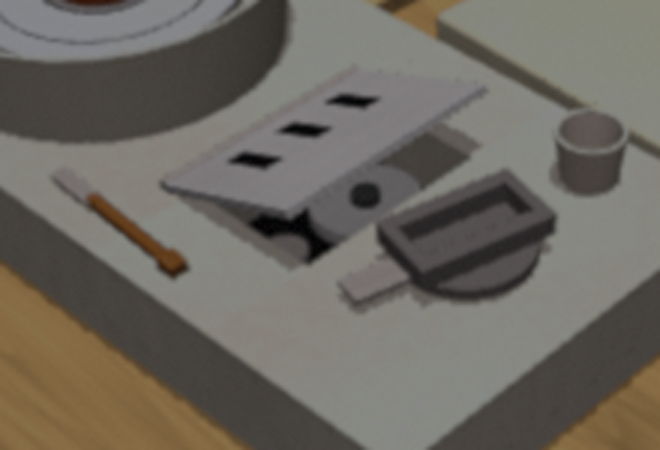

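Run:
```python
from workcell import manip
from h import *
yaw=np.deg2rad(2.53)
xa=np.array([np.cos(yaw),np.sin(yaw)]);ya=np.array([-xa[1],xa[0]])
for n,c1,c2 in [("scene",(.4358,-.1466),(.8004,-.1302)),("side",(.4335,-.1493),(.8001,-.1332))]:
    W=cloud(manip.camera_model(n),np.load(f"pics/{n}0.npy")); z=W[...,2]
    O=(np.array(c1)+c2)/2+.36*ya+.002*ya
    L=np.dstack([(W[...,:2]-O)@xa,(W[...,:2]-O)@ya,z])
    print(n,"origin",O)
    # hatch: region local x +-.085, y -.17..-.05, z>.112
    hm=(abs(L[...,0])<.085)&(L[...,1]>-.165)&(L[...,1]<-.06)&(z>.115)
    h=L[hm]; A=np.c_[h[:,:2],np.ones(len(h))]
    for _ in range(5):
        s=np.linalg.lstsq(A,h[:,2],rcond=None)[0]; r=h[:,2]-A@s; k=abs(r)<.004; A,h=A[k],h[k]
    print(" hatch plane",s,"theta",np.arctan(-s[1]),len(h),"y where z=.108",(.108-s[2])/s[1])
    # fastener rim
    reg=(abs(L[...,1]+.25)<.075)&(abs(L[...,0])<.10)
    rim=reg&(abs(z-.136)<.004)
    P=L[rim][:,:2].astype(np.float32); c=cv2.minAreaRect(P); print(" rim",len(P),np.median(L[rim][:,2]),c)
    t=reg&(abs(z-.116)<.003); print(" floor/tongue n",t.sum())
    tt=t&(L[...,0]<-.055)&(L[...,0]>-.12); print(" tongue mean",np.mean(L[tt],0),"far",L[tt][:,0].min(),tt.sum())
    cu=(abs(L[...,1]+.25)<.09)&(L[...,0]>.08)&(L[...,0]<.18)&(z>.14); print(" cup rim",L[cu][:,:2].mean(0) if cu.any() else None)
    for b,ang in [(c[0],c[2])]:
        pass
    cw=np.array(O)+np.array(c[0])[0]*xa+np.array(c[0])[1]*ya; print(" slot world",cw)
```

```text
scene origin [0.6021 0.2232]
 hatch plane [ 0.0019 -0.3794  0.0941] theta 0.36260968232057594 3536 y where z=.108 -0.03674109220357098
 rim 1119 0.13533047554960842 ((0.0011282376945018768, -0.2509130835533142), (0.06557042896747589, 0.11230345070362091), 76.09906768798828)
 floor/tongue n 1412
 tongue mean [-0.0795 -0.2315  0.1154] far -0.09692275319379795 166
 cup rim [ 0.1157 -0.2289]
 slot world [ 0.6143 -0.0274]
side origin [0.6008 0.2204]
 hatch plane [ 0.001  -0.3796  0.0947] theta 0.3628086171262261 1363 y where z=.108 -0.035125320233522016
 rim 636 0.13475029493685603 ((0.02114902436733246, -0.25512567162513733), (0.06940924376249313, 0.15889175236225128), 76.15875244140625)
 floor/tongue n 648
 tongue mean [-0.0759 -0.2328  0.1154] far -0.09893406321221493 171
 cup rim [ 0.1182 -0.2377]
 slot world [ 0.6332 -0.0335]
```

Both cameras agree on the hatch angle, 0.363 rad. The fastener sits at about 0.24 rad with its axis near (0.614, -0.028), and the rim measures 112x65 mm at 135 mm, matching the given sizes. Next I'll check IK.

```bash
cat >> h.py <<'E'
yaw=np.deg2rad(2.53)
xa=np.array([np.cos(yaw),np.sin(yaw),0]);ya=np.array([-xa[1],xa[0],0]);za=np.array([0,0,1.])
O=np.array([.6016,.2222,0])
hinge=O-.038*ya+.1*za
def u(phi): return -np.cos(phi)*xa+np.sin(phi)*ya   # slot x
def Rtool(ydir):
    y=np.asarray(ydir)/np.linalg.norm(ydir); z=np.array([0,0,-1.]); return np.column_stack([np.cross(y,z),y,z])
def hpt(th,r=.105):
    return hinge+r*(-np.cos(th)*ya+np.sin(th)*za)+.008*(np.sin(th)*ya+np.cos(th)*za)
E
python3 - <<'E'
from workcell import manip
from h import *
S=np.array([.6135,-.0285,.116])
for s in (1,-1):
  for ph in (.24,.8,1.2,1.6):
    print(s,ph,manip.inverse_kinematics(S+u(ph)*.024+za*.02,Rtool(s*u(ph))))
for a in (0,45,90,-45,-90):
  d=np.cos(np.deg2rad(a))*xa+np.sin(np.deg2rad(a))*ya
  print(a,[manip.inverse_kinematics(hpt(t)+za*(.017+e),Rtool(d)) for t,e in((0,0),(.4,.15))])
p=manip.get_position()
for z in(.3,.35,.4,.45): print(z,manip.inverse_kinematics([p[0],p[1],z],manip.get_ee_rot()), manip.inverse_kinematics(hpt(.36)*[1,1,0]+za*z,Rtool(ya)))
E
```

```text
1 0.24 [  5.2084  32.8185 -11.5058 103.0516   8.7948  44.9963 158.0361]
1 0.8 [ -1.6883  32.9899  -2.5834 102.4064   2.0013  44.6478 131.4137]
1 1.2 [ -6.0903  33.6588   3.5537 101.381   -2.7826  45.0448 112.6107]
1 1.6 [ -8.8173  34.5425   7.7386 100.0484  -6.1119  45.8168  92.6943]
-1 0.24 [-20.0842  35.8044  28.6579 104.0038 -22.9463  46.0244   8.9816]
-1 0.8 [-24.4088  37.6356  34.5709 103.2537 -27.859   47.8575 -19.5667]
-1 1.2 [-27.1302  39.5122  39.1611 102.1608 -31.7117  49.8512 -39.4899]
-1 1.6 [-29.364   41.7777  43.9484 100.8074 -35.7381  52.3386 -59.0635]
0 [array([-26.7063,  37.4022,  24.3498, 101.0253, -20.3863,  45.9663,
        10.0814]), array([-33.5253,  28.0785,  33.9946,  86.8906, -16.262 ,  70.0131,
         5.4512])]
45 [array([-20.4853,  35.865 ,  13.9297, 100.7896, -11.5585,  44.7403,
        46.6751]), array([-28.1707,  26.5473,  24.6358,  86.6961, -11.4906,  69.2664,
        45.781 ])]
90 [array([-13.7698,  35.067 ,   3.1047, 100.5282,  -2.5457,  44.4726,
        83.1193]), array([-22.5917,  25.5521,  15.4252,  86.4857,  -7.0627,  68.9176,
        86.4687])]
[... 192 characters left out ...]
6.3918,  42.1183,  42.338 , 101.3732, -35.6638,  50.7812,
       -65.4034]), array([-41.2254,  31.9388,  49.3091,  87.1537, -24.8859,  72.4018,
       -76.0888])]
0.3 [-81.7033  31.0783   1.663   77.7204  -0.908   71.2957  -3.206 ] [-21.8636  26.0399  14.501   87.96    -6.8649  66.8737  86.4559]
0.35 [-81.8145  29.7339   1.9045  72.532   -0.9677  77.831   -3.1747] [-23.8957  24.6072  17.9236  83.0035  -7.6768  73.5912  87.2021]
0.4 [-81.9111  28.9411   2.1628  66.5121  -1.0523  84.6465  -3.1379] [-25.7635  23.7514  21.4091  77.3484  -8.5733  80.4795  87.9365]
0.45 [-81.9821  28.7761   2.4456  59.4803  -1.1787  91.8468  -3.094 ] [-27.3902  23.5347  25.0788  70.8957  -9.7528  87.6114  88.7722]
```

Run:
```python
from workcell import manip
from h import *
manip.close_gripper()
p=manip.get_position(); manip.move_l([p[0],p[1],.40],rate=.25)
R=Rtool(xa)
q=hpt(.363)
manip.goto([q[0],q[1],.36],R)
print(manip.get_position(),q,manip.get_time(),manip.get_contact_force(),manip.get_width())
p,d=manip.capture("wrist");cv2.imwrite("pics/w1.png",p[:,:,::-1]);np.save("pics/w1.npy",d)
m=manip.camera_model("wrist");print(m)
```

```text
[0.6074 0.0904 0.3599] [0.6075 0.089  0.1448] 4.2 [0.3969 0.3473 0.5542] -0.0016553072287568674
{'fx': 394.3417091150802, 'fy': 394.3417091150802, 'cx': 314.085444747415, 'cy': 240.9278336732475, 'dist_coeffs': array([-0.0149,  0.    ,  0.    ,  0.    ,  0.    ]), 'tool_from_camera': array([[ 0.0003, -0.9527, -0.304 ,  0.078 ],
       [ 1.    ,  0.0004, -0.0003,  0.0006],
       [ 0.0005, -0.304 ,  0.9527, -0.1241],
       [ 0.    ,  0.    ,  0.    ,  1.    ]])}
```

View pics/w1.png

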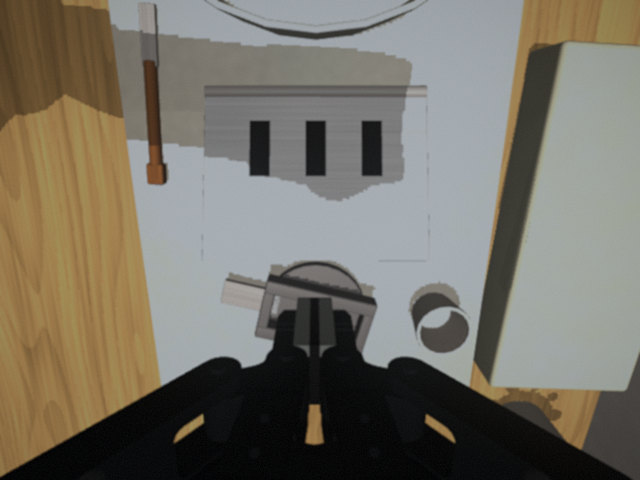

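The wrist view shows the shut fingers above the hatch: hinge along row 90, free edge at row 262, fastener at (315,305), cup at (440,325). Now I'll push.

Run:
```python
from workcell import manip
from h import *
R=Rtool(xa)
q=hpt(.42); manip.move_l(q+za*.017,R,rate=.12,stop_force=15)
f0=manip.get_contact_force();print(manip.get_position(),f0)
for t in (.36,.3,.24,.18,.12,.06,.02):
    s=manip.move_l(hpt(t)+za*.017,R,rate=.05,stop_force=20)
    print(t,s,manip.get_position()[2],manip.get_contact_force())
    if s: break
s=manip.move_l(hpt(0)+za*.011,R,rate=.03,stop_force=12)
print(s,manip.get_position(),manip.get_contact_force())
manip.wait(.3)
q=hpt(0); manip.move_l(q+za*.20,R,rate=.2)
W=q-.05*ya-.06*xa
manip.move_l([.555,.03,.33],R,rate=.25)
print(manip.get_time(),manip.get_position(),manip.get_contact_force())
T=np.eye(4);T[:3,:3]=manip.get_ee_rot();T[:3,3]=manip.get_position();np.save("pics/T2.npy",T)
p,d=manip.capture("wrist");cv2.imwrite("pics/w2.png",p[:,:,::-1]);np.save("pics/w2.npy",d)
p,d=manip.capture("side");cv2.imwrite("pics/s2.png",p[:,:,::-1]);np.save("pics/s2.npy",d)
```

```text
[0.6077 0.0917 0.1678] [-0.5667  0.2545  0.1211]
0.36 False 0.16132984614401916 [ 0.3908  0.7436 -0.5228]
0.3 False 0.1552627089609959 [-1.1285  0.2289  0.2625]
0.24 False 0.1493328370921463 [-0.6619  0.5517 -0.4275]
0.18 False 0.14327459277307358 [-0.1768  0.0896  0.3692]
0.12 False 0.13713090083659732 [ 0.5533  0.1382 -0.1637]
0.06 False 0.13085615554278784 [-0.5828 -0.3579  0.9014]
0.02 False 0.12682426713591857 [ 0.6175  0.1432 -0.1698]
True [0.6081 0.0794 0.1251] [-3.2288  0.0854 10.3247]
9.9417 [0.5544 0.0296 0.3298] [ 0.2684  0.3547 -0.1265]
```

View pics/w2.png

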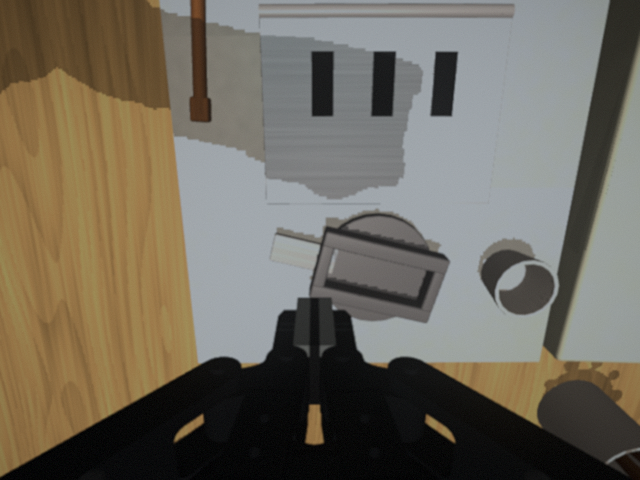

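View pics/s2.png

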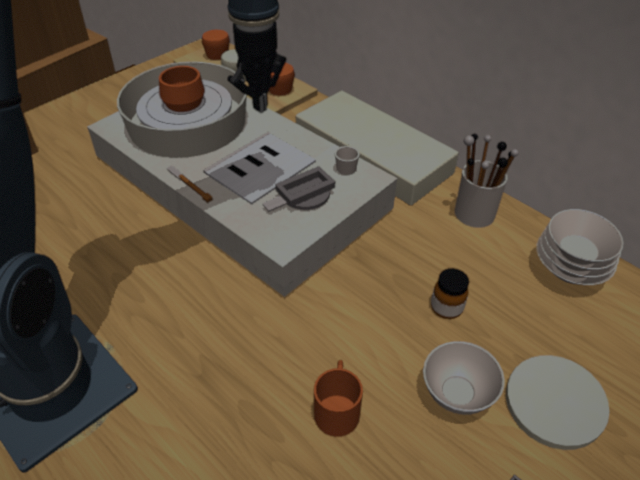

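The hatch looks flat (wrist rows 5–205). The fastener is still at its initial angle, with the slot centre near (380,272), and the pots have not moved. I'll measure again from the wrist depth.

Run:
```python
from workcell import manip
from h import *
m=manip.camera_model("wrist");T=np.load("pics/T2.npy")@m['tool_from_camera']
W=cloud(m,np.load("pics/w2.npy"),T)
Ws=cloud(manip.camera_model("side"),np.load("pics/s2.npy"))
for n,w in(("wrist",W),("side",Ws)):
    L=np.dstack([(w-O)@xa,(w-O)@ya,w[...,2]]); z=L[...,2]
    h=(abs(L[...,0])<.085)&(L[...,1]>-.18)&(L[...,1]<-.06)&(abs(z-.108)<.015)
    A=np.c_[L[h][:,:2],np.ones(h.sum())]; print(n,"hatch",np.linalg.lstsq(A,L[h][:,2],rcond=None)[0],np.median(L[h][:,2]),"deck",np.median(z[(abs(L[...,0])<.1)&(L[...,1]<-.32)&(abs(z-.1)<.02)]))
    reg=(abs(L[...,1]+.25)<.065)&(abs(L[...,0])<.075)
    rim=(reg&(abs(z-.136)<.006)).astype(np.uint8)
    k=cv2.connectedComponentsWithStats(rim); i=1+np.argmax(k[2][1:,4]); mk=k[1]==i
    P=L[mk]; c=cv2.minAreaRect(P[:,:2].astype(np.float32)); print(" rim",np.median(P[:,2]),c,"world",O+c[0][0]*xa+c[0][1]*ya)
    # slot floor
    fl=reg&(abs(z-.116)<.004)&(np.hypot(L[...,0]-c[0][0],L[...,1]-c[0][1])<.045)
    print(" floor",fl.sum(),np.median(z[fl]),L[fl].mean(0))
```

```text
wrist hatch [-0.0003  0.0036  0.107 ] 0.10658630553865378 deck 0.09806540453847845
 rim 0.13402153852931065 ((0.001407373696565628, -0.24906831979751587), (0.06434205919504166, 0.1115235984325409), 75.95800018310547) world [ 0.614  -0.0266  0.    ]
 floor 3906 0.11424468969120599 [ 0.0027 -0.246   0.1144]
side hatch [0.0009 0.0057 0.1082] 0.10750457680509351 deck 0.09749142179551407
 rim 0.1345262978716108 ((-0.0021428540349006653, -0.2520497441291809), (0.06881522387266159, 0.11388450860977173), 75.74738311767578) world [ 0.6106 -0.0297  0.    ]
 floor 369 0.1156159840397174 [-0.0016 -0.2579  0.1157]
```

Hatch slope is below 0.006 rad, so it is shut. The slot centre from the wrist and side cameras averages about (0.613, -0.028), at 0.245 rad. I'll insert the fingertips 24 mm off the axis on the tongue side.

```bash
cat >> h.py <<'E'
S=np.array([.613,-.0278,.116])
def v(phi): return np.cross(za,u(phi))
def pose(psi,lead,tipz,r=.022): return S*[1,1,0]+r*u(psi)-lead*v(psi)+za*(tipz+.017)
E
python3 - <<'E'
from workcell import manip
from h import *
R=Rtool(-u(.245))
manip.goto(pose(.245,0,.26),R)
manip.move_l(pose(.245,0,.145),R,rate=.12,stop_force=15)
s=manip.move_l(pose(.245,0,.120),R,rate=.04,stop_force=10)
print(s,manip.get_position(),pose(.245,0,.12),manip.get_contact_force(),manip.get_time())
for n in("side","wrist"):
    p,d=manip.capture(n)
    if n=="side": p=cv2.resize(p[80:260,150:390],None,fx=3,fy=3)
    cv2.imwrite(f"pics/{n}3.png",p[:,:,::-1])
E
```

```text
False [ 0.5915 -0.0235  0.1371] [ 0.5914 -0.0234  0.137 ] [-0.1546  0.1603  0.7446] 12.35
```

View pics/side3.png

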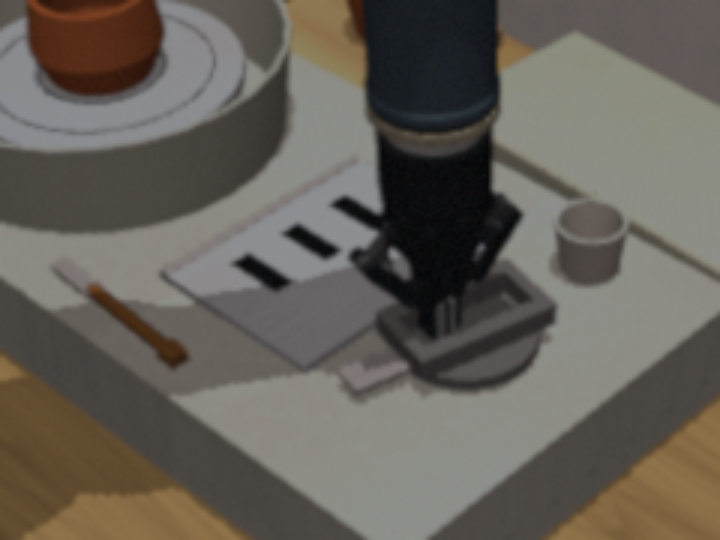

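View pics/wrist3.png

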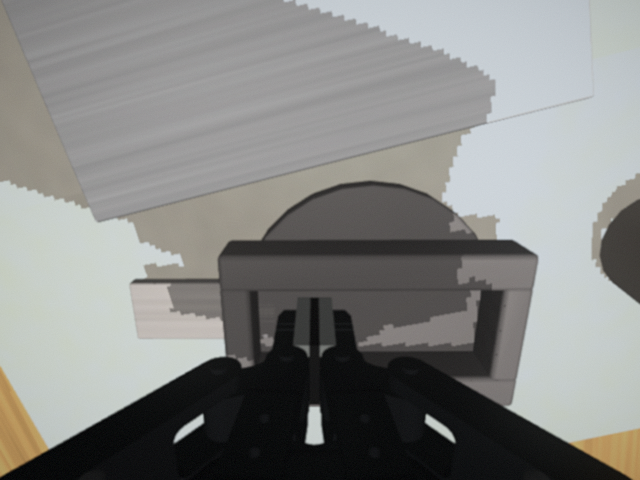

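The shut fingertips are in the slot at its tongue end (wrist view, around (315,320)), aligned with the walls and with no contact force. Now I'll turn it.

Run:
```python
from workcell import manip
from h import *
path=[(.245,.004),(.26,.007)]+[(p,.007) for p in np.linspace(.4,1.571,9)]
for ps,l in path:
    s=manip.move_l(pose(ps,l,.120),Rtool(-u(ps)),rate=.025,stop_force=30)
    print(round(ps,2),s,manip.get_contact_force(),manip.get_wrist_torque())
    if s: break
s=manip.move_l(pose(1.571,.016,.120),Rtool(-u(1.571)),rate=.02,stop_force=14)
print(s,manip.get_position(),pose(1.571,.007,.12),manip.get_contact_force(),manip.get_time())
manip.wait(.3)
p,d=manip.capture("wrist");cv2.imwrite("pics/w4.png",p[:,:,::-1])
```

```text
0.24 False [-0.2837 -0.4489 -0.0984] [-0.0109  0.0263 -0.0085]
0.26 False [-0.1037 -0.6064 -0.3879] [-0.0514  0.0303 -0.0107]
0.4 False [-0.8661 -2.6344  1.9022] [-0.6933  0.2753 -0.0082]
0.55 False [-1.2453 -3.363   1.6019] [-0.8124  0.3796  0.0187]
0.69 False [-1.9743 -4.7283  0.9704] [-0.9322  0.329   0.0332]
0.84 False [-2.6099 -4.7151  1.7158] [-0.8809  0.5621  0.0278]
0.99 False [-3.0296 -4.1288  2.4743] [-0.8565  0.6246  0.0642]
1.13 False [-3.8077 -4.6532  1.9235] [-0.7269  0.6965  0.0069]
1.28 False [-4.077  -2.6396  1.535 ] [-0.5015  0.8815  0.0479]
1.42 False [-5.3043 -0.9273  1.8817] [-0.3748  0.9512 -0.0296]
1.57 False [-4.332  -1.1898  2.1207] [-0.1652  1.0197 -0.0299]
True [ 0.6194 -0.0054  0.1359] [ 0.619  -0.0055  0.137 ] [0.5143 0.4261 0.3464] 16.0333
```

View pics/w4.png

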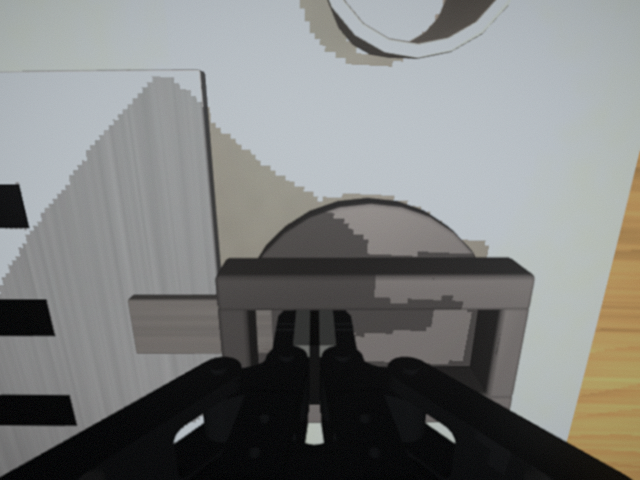

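The stop was felt as a 14 N change. The tongue, at (175,325), lies over the hatch, and the residual force is zero. I'll centre the fingers, lift out and verify.

Run:
```python
from workcell import manip
from h import *
R=Rtool(-u(1.571))
manip.move_l(pose(1.571,.002,.120),R,rate=.03,stop_force=10)
manip.move_l(pose(1.571,.002,.15),R,rate=.05,stop_force=15)
manip.move_l(pose(1.571,.002,.30),R,rate=.15)
manip.move_l([.50,-.06,.34],R,rate=.2)
print(manip.get_position(),manip.get_contact_force(),manip.get_time())
for n in("side","scene"):
    p,d=manip.capture(n);cv2.imwrite(f"pics/{n}5.png",p[:,:,::-1])
    w=cloud(manip.camera_model(n),d)
    L=np.dstack([(w-O)@xa,(w-O)@ya,w[...,2]]); z=L[...,2]
    reg=(abs(L[...,1]+.25)<.062)&(abs(L[...,0])<.042)
    rim=(reg&(abs(z-.136)<.005)).astype(np.uint8)
    k=cv2.connectedComponentsWithStats(rim); i=1+np.argmax(k[2][1:,4]); P=L[k[1]==i]
    print(n,"rim",np.median(P[:,2]),cv2.minAreaRect(P[:,:2].astype(np.float32)))
    t=(abs(L[...,0])<.04)&(L[...,1]>-.185)&(L[...,1]<-.14)&(abs(z-.1165)<.0035); print(" tongue",t.sum(),L[t].mean(0),L[t].max(0))
    h=(abs(L[...,0])<.085)&(L[...,1]>-.14)&(L[...,1]<-.06)&(abs(z-.108)<.015)
    A=np.c_[L[h][:,:2],np.ones(h.sum())]; print(" hatch",np.linalg.lstsq(A,L[h][:,2],rcond=None)[0])
a=cv2.imread("pics/side0.png");b=cv2.imread("pics/side5.png")
```

```text
[ 0.501  -0.0589  0.3397] [-0.0297 -0.0848  0.5313] 19.3917
side rim 0.1348572576225831 ((-0.0018365010619163513, -0.2521635890007019), (0.0677013099193573, 0.11417410522699356), 0.3965380787849426)
 tongue 85 [-0.0026 -0.1658  0.1155] [ 0.0119 -0.1531  0.1192]
 hatch [-0.0014  0.0036  0.108 ]
scene rim 0.13537563877664288 ((0.002346338704228401, -0.24997173249721527), (0.06479094177484512, 0.11468573659658432), 0.03148021548986435)
 tongue 202 [ 0.0029 -0.1692  0.1156] [ 0.0162 -0.1529  0.1193]
 hatch [0.0018 0.0029 0.1081]
```

View pics/side5.png

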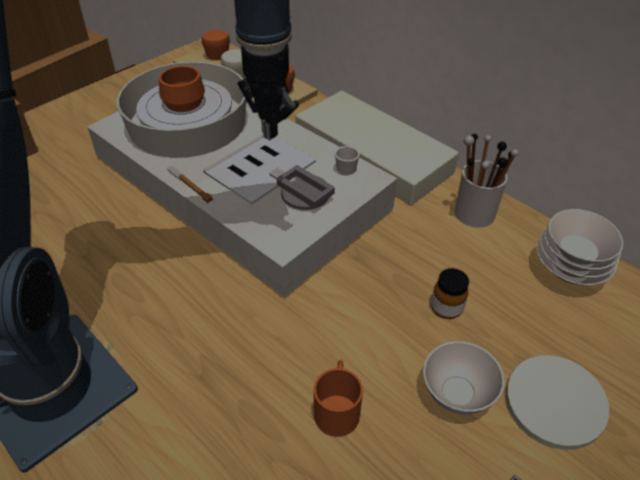

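View pics/scene5.png

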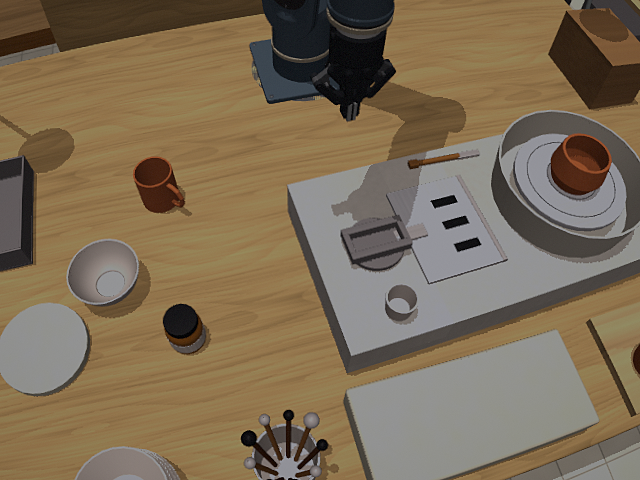

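The slot is aligned to within 0.4° of the wheel's y axis, so it is at its stop. The tongue, at (418,231) in the scene view, lies over the flat hatch. All pots and tools are at their starting pixels, and the gripper is clear.

```bash
python3 -c "
from workcell import manip
manip.wait(.3); manip.job_done(); print(manip.get_time())"
```

```text
the job is handed in; nothing more can be done
the job is handed in; nothing more can be done
```

The hatch is shut and the fastener is turned to its stop with its tongue over the hatch. I handed the job in at about 20 s of the 48 s allowed; no verdict is reported.

- **Hatch:** I pushed it down from about 0.36 rad along its arc with the shut fingertips. It stopped firmly with the fingertips at 108 mm, the height of the shut hatch's top. The last depth fit puts it within 0.004 rad of flat.
- **Fastener:** I set the shut fingertips in the slot 22 mm off its axis and turned it clockwise from about 0.245 rad until it hit the stop (a 14 N jump). The last rim fits put the slot within 0.4° of fully locked.
- **Pots and tools:** I checked these only by eye. The cup, trimmer, bowl, jar and mug appear where they started in the before and after pictures.
- **Arm:** it finished clear, at about 0.34 m height, with the contact force at noise level.
- **Disagreements:** the cameras differed by 3–5 mm on the slot's position, and the first side-camera rim fit was bad because it picked up the cup. I used the average of the later wrist and side readings, and the fingertips went in without contact.

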